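Reset the tripped extractor behind a push-latch flap

ROBOT

A 6-joint arm with a two-finger parallel gripper is mounted at the origin on the work surface. World frame = base frame: x ahead of the robot, y to its left, z up, the work surface at z = 0. Lengths are in m, angles in rad, forces in N, time in s.
With the tool pointing down it reaches from about 0.375 to 0.9 m from the base axis. Payload 3.1 kg.
Tool frame: the origin (TCP) lies on the centre line of the jaws, within the pads' length; the fingertips stand 25 mm ahead of it and the grasp point (between the pads) lies 6 mm ahead of it; x points along the fingers, y is the direction in which the jaws open and shut, and the axes are right-handed (so a half turn about x gives the same grasp; the last joint's range is limited). The gripper opens to 87 mm and grips with 3 to 60 N. Pads are 19 mm wide; open, the fingers measure 117 mm over their backs; the gripper's body (75 mm by 190 mm) begins 51 mm behind the grasp point.
Start: joints at [-1.28, 0.527, 1.433, -0, 1.181, -0.178], TCP at [0.282, -0.558, 0.248] pointing down, gripper open.
Joint ranges: [-3.08, 3.08], [-0.75, 2.2], [0.22, 2.44], [-1.43, 4.57], [0, 2.65], [-2.85, 2.85]. Speed limits (rad/s): [2.79, 2.79, 3.14, 3.14, 3.14, 3.14].

INTERFACE

Orientations are given as a unit quaternion [x, y, z, w].
In Python, from rig import robot gives the robot as it stands. The module is installed in compiled form; this text tells all that it offers.
- The arm moves only by the tool move_arm, never from a script. Its argument "commands" is a list of rows, each a list of 5 numbers: the gripper's target within -1 to 1 (shut at 1, half-way at 0, fully open at -1), then the shift along the tool's x, y, z in mm, then the turn about the tool's x in degrees. A call has 1 to 8 rows; each row is the pose to reach, as a shift and turn from the pose commanded when the call began, along the tool's axes at that moment; what a row does not reach only later rows make up. A row lasts 1/12 s, in which the tool goes at most 41.7 mm and 7.16 degrees, less where a joint would pass 70% of its speed; a pose out of reach is approached as far as the arm can. A call with a gripper value outside its range is refused whole. The fingers move at their own pace and stop on an object; "newtons" is the grip in N (left out, the last holds). Time passes only in rows, so rows that repeat a pose let the fingers close. It gives the time, the measured TCP pose, the force and the opening at its end, in the units of the state.
- robot.get_obs(): the state, without advancing time (a new reading comes with each control period).
- robot.camera(name): name is "scene" or "top" or "wrist"; returns a dict with "image" (480x640x3 uint8, red, green, blue), "fx", "fy", "cx", "cy" (pixels), "distortion" ([k1, k2, p1, p2, k3] as OpenCV has them; the pictures are not rectified), "xyz" and "rotation" of the camera in the world; the wrist camera has in their place "tool_from_camera" (4x4, takes a point from camera to tool coordinates, whose origin is the TCP and whose axes are the tool frame's). Camera axes: x right, y down, z forward; pixel columns grow to the right and rows downward; lengths in m; the calibration is good to about 2 mm. A picture is of the moment at which its call begins: read the wrist's pose just before it. There is no depth.
- robot.hand_in(): hands the job in, once; it reports no verdict.
Trained networks look in a picture, given as the dict that the camera call returned (one of the last four; its "shot" number tells which), for a name from the list of things; names that differ only in an ending like _2 or _b are one class to them, and where a whole thing is asked for, a point or a joint stands for the part that bears it (a point fixed in the world has none). Each returns a list of dicts, best first, with "p" (0 to 1); they miss things now and then, are a little off and sometimes report something else, mostly with a low value. They report only what shows in the picture. A call takes as long as a camera call.
- robot.regions_of(picture, name): "pixels" (480x640 bool, what is visible of it) and "bbox" ([left, top, right, bottom] in pixels, round what is visible of it).
The state is a dict: "time": time; "q": joint angles; "joint_velocities": joint speeds; "joint_torque": joint torques, N m; "position": TCP position; "tool_rot": TCP orientation; "ft_force": force on the tool from outside, world axes, zero at the start; "moment": the same for the moment, N m; "grip_width": finger opening in m.
Only numpy, scipy, OpenCV 4.12 (cv2) and the standard library are available. Lean on these libraries where they do the work, as an engineer would, in place of code of your own. Each camera call takes 0.05 s, during which the arm holds its last target.

TASK

The fume extractor has tripped. On the blue control box, press the yellow flap down at its free edge and let go so that it pops open, press the green reset button inside right down, then swing the flap shut and press it again until it latches, flush with the top. Do it all by pushing with the fingertips: pick nothing up, do not press the orange button, and leave the other things on the bench where they are.

Things in the scene. Friction and masses are not known exactly. Their poses are not given: they have to be found in the camera images.
- control_box: blue steel control box fixed to the bench, 280 (its x) x 160 (its y) x 100 mm high; origin at the centre of its underside, z up. Its top has a recess 168 x 130 mm, 48 mm deep, centred at x = +40 mm, y = 0, covered by the flap; the rest of the top, towards -x, is bare
- flap (a joint): angle of the flap, rad: 0 shut and latched (flush with the box top), 1.65 fully open (just past upright), -0.085 at its inner stop. Push-latch: from shut, press the dot in past -0.065 (2 to 3 N), let go: a weak spring swings it fully open in about 1 s. To relatch, push it round against the spring (2 N), press the dot in to the inner stop (about 4 N on the way), let go: it returns to 0 and stays; if not pressed that deep it reopens
- flap_pad (a point): middle of the black dot, 26 mm across, on the flap's outer face, 100 mm from the hinge, 24 mm from the free edge, half-way along the flap; it moves with the flap; z points out of the outer face. The inner stop lets it 8.5 mm below flush
- flap_hinge (a point): point on the hinge axis half-way along the flap, in the box's frame at (40, 62, 98) mm. The flap is a plate 160 (along the hinge) x 120 x 4 mm, yellow with a bare metal rim; the hinge lies along the box's x near its +y side; the free edge, 124 mm away on the -y side, rises as it opens. A small dark latch hook hangs under its free edge near the +x end
- reset_button (a joint): travel of the green reset button in m: 0 up, 0.006 right down (5 N); it springs back
- reset_button_top (a point): centre of the top of the green reset button, 26 mm across, in a black collar in the recess under the flap; up, its top is 26 mm below the top of the box; pressed straight down. Green and orange stand 60 mm apart along the box's x, about 20 mm to the -y side of the recess's middle, either way round
- test_button (a joint): travel of the orange button in m: 0 up, 0.006 right down (5 N). Not to be pressed
- test_button_top (a point): centre of the top of the orange button, of the same size and height as the green one
- weld_magnet: red flat welding magnet block, 50 x 60 x 17 mm, lying on the bare end of the control box's top; origin at the centre of its underside. To be left alone
- gas_nozzle: brass gas nozzle standing on the bench beside the control box, 32 mm across, 50 mm high; origin at the centre of its underside. To be left alone
- hammer: hammer with a wooden handle lying on the right of the bench, about 250 mm long; origin under its middle. To be left alone
- wire_brush: wooden wire brush lying on the left of the bench, about 200 mm long; origin under its middle. To be left alone
- spray_can: blue spray can standing, 60 mm across, 150 mm high; origin at the centre of its underside. To be left alone
- angle_iron: dark offcut of steel angle, 110 x 50 x 50 mm, lying beyond the box; origin at the centre of its underside. To be left alone
- tip_cup: aluminium cup standing, 70 mm across the rim, 80 mm high; origin at the centre of its underside. To be left alone

How it is judged:
On the way, in this order (a step that is already met when the one before it is completed fails the run):
1. the flap has popped wide open (past 1.2 rad) (value of joint flap above 1.2 rad), for 0.2 s.
2. the green reset button is pressed right down (at least 4.5 of its 6 mm) with the flap open (value of joint reset_button above 0.0045 m and value of joint flap above 0.8 rad), for 0.04 s.
3. the flap is shut again (within 0.02 rad of flush) (value of joint flap between -0.02 and 0.02 rad), for 0.2 s.
At the end, for the whole second after the job is handed in: the flap is latched shut by itself, within 0.02 rad (2.4 mm at its free edge) of flush and still, and both buttons are up again (all of step 3 and velocity of joint flap between -0.05 and 0.05 rad/s and value of joint each of reset_button, test_button below 0.0015 m); the robot touches nothing.
It fails at once if the orange button is pressed (3 mm or more) (value of joint test_button above 0.003 m).
It fails at once if another thing on the bench or on the box is lifted, carried or shifted by more than 25 mm (distance of any of weld_magnet, gas_nozzle, hammer, wire_brush, spray_can, angle_iron, tip_cup from where it was at the start of the episode above 0.025 m).
It fails at once if a standing thing is tipped over (angle between any of gas_nozzle, spray_can, tip_cup's own z axis and vertical above 0.6 rad).
It also fails if it takes over 64 s, if anything falls off the work surface, if the arm or the gripper's body presses on something with over 40 N, if the wrist force passes 120 N, or if a joint passes its speed limit or range.

## Working session

There is one attempt and no reset: what is moved stays moved. The work goes in short steps, Python scripts to look and compute and a tool call to move; the robot and the scene stay as the last step left them, time stands still between calls to the robot, and variables do not carry over. Pictures are saved under pics/ and viewed, and the job is handed in when it is done.

Besides the shell and the picture viewer there is one more tool, called after "Emit:" by a JSON object that holds its "fn" and its "kwargs", one argument or row to a line. move_arm: Moves the arm, as the interface text tells. Its arguments: {"type":"object","properties":{"commands":{"type":"array","items":{"type":"array","items":{"type":"number"}}},"newtons":{"type":"number"}},"required":["commands"]}

```bash
mkdir -p pics
python3 - <<'E'
from rig import robot
import cv2
o=robot.get_obs(); print(o)
for n in ["scene","top","wrist"]:
    c=robot.camera(n)
    cv2.imwrite(f"pics/{n}0.png",c["image"][:,:,::-1])
    print({k:v for k,v in c.items() if k!="image"})
E
```

```text
{'time': 0.0, 'q': array([-1.28049797e+00,  5.28469141e-01,  1.43391386e+00, -4.86995523e-05,
        1.18137370e+00, -1.78499087e-01]), 'joint_velocities': array([ 6.71298850e-04,  1.56133744e-03,  1.80521920e-04,  1.39927675e-04,
       -7.77558350e-05, -6.66904144e-05]), 'joint_torque': array([-1.13148275e-05, -4.40040350e+01, -1.76594067e+01,  6.32911082e-02,
        5.81861415e-02, -1.63769496e-04]), 'position': array([ 0.28220043, -0.55689783,  0.24656607]), 'tool_rot': array([-0.68770979, -0.16500064,  0.68782708, -0.1634746 ]), 'ft_force': array([-0.36231437,  0.37285734, -0.0891918 ]), 'moment': array([0.02899137, 0.01492438, 0.03525345]), 'grip_width': 0.0871635091413588}
{'fx': 596.9050571810036, 'fy': 596.9050571810036, 'cx': 322.9046661643679, 'cy': 231.88838419933057, 'distortion': array([0.05641864, 0.        , 0.        , 0.        , 0.        ]), 'xyz': array([ 1.5620368 , -0.28740532,  0.96918559]), 'rotation': array([ 0.74271233,  0.52676207, -0.24731017, -0.33126695]), 'shot': 1}
{'fx': 596.9595310789467, 'fy': 596.9595310789467, 'cx': 334.16085813887184, 'cy': 250.22567375153906, 'distortion': array([-0.04757619,  0.        ,  0.        ,  0.        ,  0.        ]), 'xyz': array([0.3916192 , 0.01641467, 1.74875691]), 'rotation': array([ 0.71059479, -0.70109579,  0.0438893 , -0.0399182 ]), 'shot': 2}
{'fx': 360.625003488602, 'fy': 360.625003488602, 'cx': 318.0365626189556, 'cy': 242.6671509586083, 'distortion': array([-0.04359667,  0.        ,  0.        ,  0.        ,  0.        ]), 'tool_from_camera': array([[-1.23719310e-03, -2.90016084e-01,  9.57020972e-01,
        -1.36384268e-01],
       [ 9.99999234e-01, -3.80107590e-04,  1.17756546e-03,
        -2.26296529e-04],
       [ 2.22580128e-05,  9.57021696e-01,  2.90016332e-01,
        -7.95175595e-02],
       [ 0.00000000e+00,  0.00000000e+00,  0.00000000e+00,
         1.00000000e+00]]), 'shot': 3}
```

View pics/scene0.png

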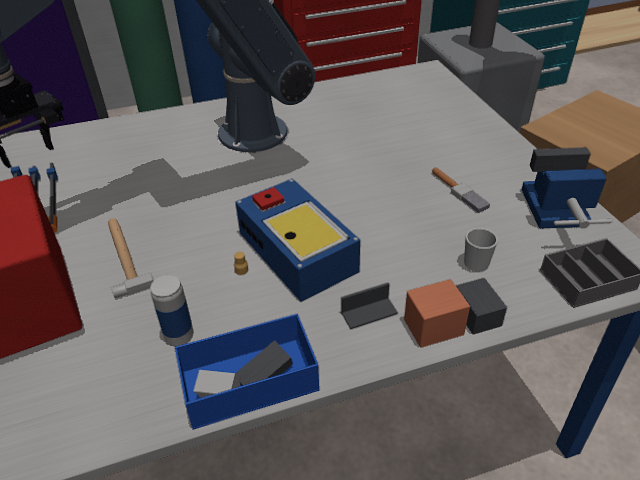

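View pics/top0.png

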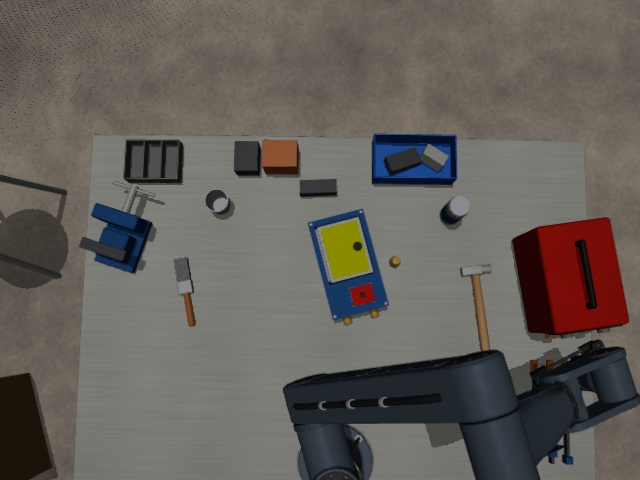

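The scene camera shows the box at the middle, with the dot at (290,236). In the top view the box spans (308..388, 210..322), with the dot at (357,246), the magnet at (362,295) and the nozzle at (395,261). I'll localise them next.

```bash
cat > h.py <<'E'
import numpy as np, cv2
from scipy.spatial.transform import Rotation as R
from scipy.optimize import least_squares
def K(c): return np.array([[c["fx"],0,c["cx"]],[0,c["fy"],c["cy"]],[0,0,1]])
def campose(c,obs=None):
    if "xyz" in c:
        return R.from_quat(c["rotation"]).as_matrix(), np.array(c["xyz"])
    T=c["tool_from_camera"]; Rt=R.from_quat(obs["tool_rot"]).as_matrix()
    return Rt@T[:3,:3], Rt@T[:3,3]+obs["position"]
def proj(c,P,obs=None):
    Rm,t=campose(c,obs); 
    p,_=cv2.projectPoints((np.atleast_2d(P)-t)@Rm,np.zeros(3),np.zeros(3),K(c),np.array(c["distortion"]))
    return p[:,0]
def atz(c,uv,z,obs=None):
    Rm,t=campose(c,obs)
    u=cv2.undistortPoints(np.array(uv,float).reshape(-1,1,2),K(c),np.array(c["distortion"]))[:,0]
    d=np.c_[u,np.ones(len(u))]@Rm.T
    return t+d*((z-t[2])/d[:,2])[:,None]
E
python3 - <<'E'
from h import *
from rig import robot
for n in ["top","scene"]:
    c=robot.camera(n)
    for name,z in [("control_box",.1),("flap",.1),("flap_pad",.1),("weld_magnet",.117),("gas_nozzle",.05)]:
        rs=robot.regions_of(c,name)
        for r in rs[:2]:
            m=r["pixels"]; ys,xs=np.nonzero(m)
            rect=cv2.minAreaRect(np.c_[xs,ys].astype(np.float32))
            print(n,name,round(r["p"],2),m.sum(),r["bbox"],"cen",xs.mean().round(1),ys.mean().round(1),atz(c,[[xs.mean(),ys.mean()]],z)[0].round(4))
            if r is rs[0]and name in("control_box","flap"): print(atz(c,cv2.boxPoints(rect),z).round(4).tolist(), np.round(cv2.boxPoints(rect),1).tolist())
    im=c["image"][:,:,::-1]
    cr=im[190:340,280:420] if n=="top" else im[170:310,215:375]
    cv2.imwrite(f"pics/{n}_crop.png",cv2.resize(cr,None,fx=4,fy=4,interpolation=cv2.INTER_CUBIC)[:600,:800])
E
```

```text
top control_box 0.67 5472 [308.8, 211.3, 390.5, 324.6] cen 347.6 263.3 [ 0.5522 -0.0293  0.1   ]
[[0.6653, 0.0837, 0.1], [0.7092, -0.0731, 0.1], [0.4184, -0.1503, 0.1], [0.3764, 0.0038, 0.1]] [[307.6000061035156, 222.5], [363.79998779296875, 207.8000030517578], [391.0, 312.29998779296875], [334.79998779296875, 326.8999938964844]]
top flap 0.67 2592 [319.5, 215.8, 373.2, 282.2] cen 343.9 250.1 [ 0.5889 -0.0188  0.1   ]
[[0.6493, 0.0659, 0.1], [0.6862, -0.0586, 0.1], [0.5289, -0.1032, 0.1], [0.4928, 0.02, 0.1]] [[313.8999938964844, 228.1999969482422], [358.6000061035156, 215.8000030517578], [374.20001220703125, 272.0], [329.5, 284.3999938964844]]
top flap 0.35 792 [171.3, 255.2, 196.6, 326.7] cen 184.6 286.0 [0.4827 0.4209 0.1   ]
top flap_pad 0.82 2701 [314.5, 219.8, 373.2, 281.9] cen 343.6 249.9 [ 0.5895 -0.0179  0.1   ]
top flap_pad 0.5 715 [174.4, 256.7, 195.8, 327.1] cen 184.5 286.0 [0.4828 0.421  0.1   ]
top weld_magnet 0.81 371 [350.7, 285.3, 376.0, 306.4] cen 362.1 294.5 [ 0.4654 -0.0695  0.117 ]
top gas_nozzle 0.49 75 [389.9, 256.9, 400.9, 270.8] cen 394.5 261.8 [ 0.5632 -0.16
[... 190 characters left out ...]
 -0.0818, 0.1]] [[221.60000610351562, 212.60000610351562], [286.29998779296875, 156.0], [374.5, 256.70001220703125], [309.70001220703125, 313.3999938964844]]
scene flap 0.68 2765 [265.6, 204.3, 350.6, 260.5] cen 305.1 229.9 [ 0.5962 -0.0166  0.1   ]
[[0.5346, -0.1007, 0.1], [0.4328, 0.0156, 0.1], [0.6498, 0.0661, 0.1], [0.7286, -0.0426, 0.1]] [[261.5, 221.5], [297.5, 185.5], [348.5, 236.5], [312.5, 272.5]]
scene flap_pad 0.86 2812 [261.9, 202.2, 347.2, 262.7] cen 305.0 230.1 [ 0.5966 -0.0171  0.1   ]
scene weld_magnet 0.93 528 [252.1, 186.5, 284.2, 214.1] cen 267.4 198.7 [ 0.4795 -0.071   0.117 ]
scene gas_nozzle 0.82 273 [231.7, 251.7, 250.1, 277.5] cen 239.7 262.9 [ 0.5973 -0.1708  0.05  ]
```

View pics/top_crop.png

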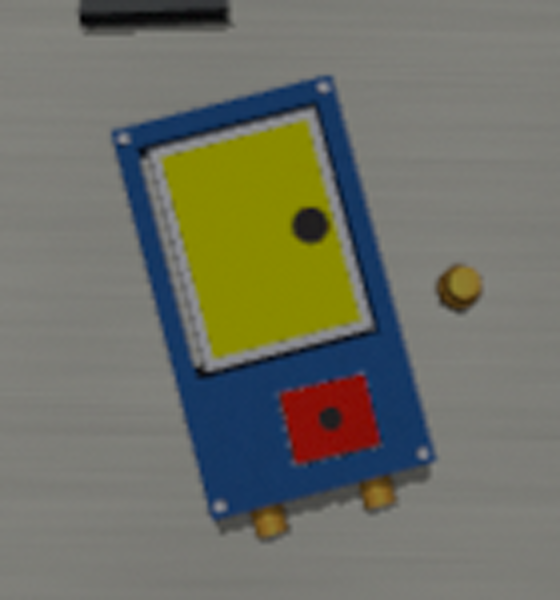

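View pics/scene_crop.png

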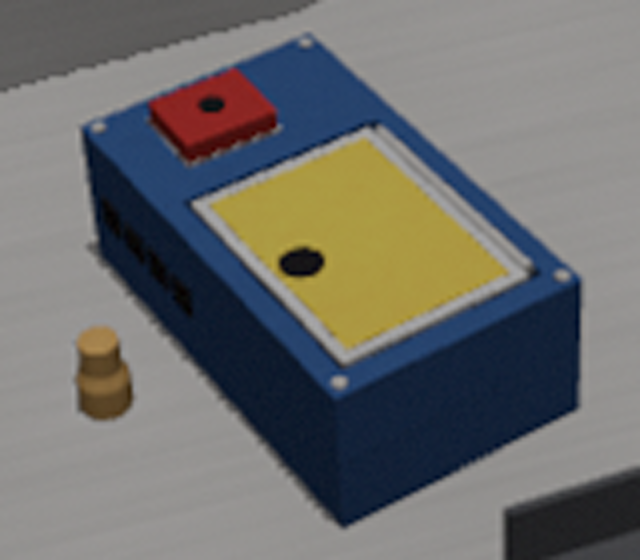

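Run:
```python
from h import *
from rig import robot
ct=robot.camera("top"); cs=robot.camera("scene")
pts=np.array([[.14,.08,.1],[.14,-.08,.1],[-.14,-.08,.1],[-.14,.08,.1],[.04,-.038,.1]])
ut=np.array([[115,130],[330,76],[433,460],[213,518],[310,225]])/4+[280,190]-.37
us=np.array([[580,282],[343,400],[83,127],[308,35],[302,262]])/4+[215,170]-.37
def w(p): 
    c,s=np.cos(p[2]),np.sin(p[2]); return pts@np.array([[c,s,0],[-s,c,0],[0,0,1]])+[p[0],p[1],0]
for name,f in [("top",lambda p:(proj(ct,w(p))-ut).ravel()),("scene",lambda p:(proj(cs,w(p))-us).ravel()),("both",lambda p:np.r_[(proj(ct,w(p))-ut).ravel(),(proj(cs,w(p))-us).ravel()])]:
    r=least_squares(f,[.55,-.03,-.25]); print(name,r.x.round(4),r.fun.round(1)); print(w(r.x)[4])
```

```text
top [ 0.5525 -0.0296  0.2651] [-1.  -0.2  0.6 -0.6  0.7  0.3 -0.5  0.4  0.2  0. ]
[ 0.6010997  -0.05584231  0.1       ]
scene [ 0.555  -0.0271  0.2757] [ 1.3 -0.7 -1.2  0.1 -0.8  0.2  0.3 -0.4  0.4  0.6]
[ 0.6038111  -0.05272937  0.1       ]
both [ 0.5537 -0.028   0.2713] [-1.8 -0.3 -0.4 -1.1  0.4 -0.4 -0.8  0.1 -0.5 -0.4  0.5 -0.8 -2.1 -0.2
 -1.1 -0.2  0.1 -0.6 -0.3  0.3]
[ 0.60239264 -0.05384329  0.1       ]
```

```bash
cat > st.py <<'E'
from h import *
from rig import robot
BX,BY,YAW=0.5537,-0.028,0.271
def Rz(a): return R.from_euler('z',a).as_matrix()
def b2w(p): return Rz(YAW)@np.array(p)+[BX,BY,0]
def w2b(p): return Rz(YAW).T@(np.array(p)-[BX,BY,0])
Rd=np.column_stack([[0,0,-1],-Rz(YAW)[:,0],Rz(YAW)[:,1]])
def report(o=None):
    o=o or robot.get_obs(); Rt=R.from_quat(o["tool_rot"]).as_matrix()
    tip=o["position"]+Rt[:,0]*.025
    print("t",o["time"].__round__(2),"tcp",o["position"].round(4),"tip box mm",(1000*w2b(tip)).round(1),"F",o["ft_force"].round(1),"g",round(o["grip_width"],4),"q",o["q"].round(2))
    rv=R.from_matrix(Rt.T@Rd).as_rotvec(degrees=True); print("turn needed (tool rotvec deg)",rv.round(1))
    return o,Rt,tip
def shift(target_box_mm):
    o,Rt,tip=report(); d=b2w(np.array(target_box_mm)/1000)-tip
    print("shift to",target_box_mm,(1000*Rt.T@d).round(1))
E
python3 - <<'E'
from st import *
o,Rt,tip=report(); print(Rt.round(3)); print(Rd.round(3))
shift([40,-38,200])
c=robot.camera("top")
uv=np.array([[515,237],[607,218],[627,328],[528,337]])
for z in (0.0,.2,.3): print(z,atz(c,uv,z)[:,:2].round(2).tolist())
E
```

```text
t 0.85 tcp [ 0.2824 -0.5575  0.2476] tip box mm [-403.1 -437.6  222.6] F [-0.6  0.5  0.7] g 0.087 q [-1.28  0.53  1.43  0.    1.18 -0.18]
turn needed (tool rotvec deg) [101.3   0.    0. ]
[[ 0.     0.452 -0.892]
 [ 0.    -0.892 -0.452]
 [-1.    -0.    -0.   ]]
[[ 0.    -0.964 -0.268]
 [ 0.    -0.268  0.964]
 [-1.    -0.     0.   ]]
t 0.85 tcp [ 0.2824 -0.5575  0.2476] tip box mm [-403.1 -437.6  222.6] F [-0.6  0.5  0.7] g 0.087 q [-1.28  0.53  1.43  0.    1.18 -0.18]
turn needed (tool rotvec deg) [101.3   0.    0. ]
shift to [40, -38, 200] [  22.6 -304.7 -513. ]
0.0 [[0.65, -0.53], [0.71, -0.81], [0.38, -0.86], [0.35, -0.56]]
0.2 [[0.62, -0.47], [0.67, -0.72], [0.38, -0.76], [0.36, -0.5]]
0.3 [[0.6, -0.44], [0.65, -0.67], [0.38, -0.71], [0.36, -0.46]]
```

View pics/wrist0.png

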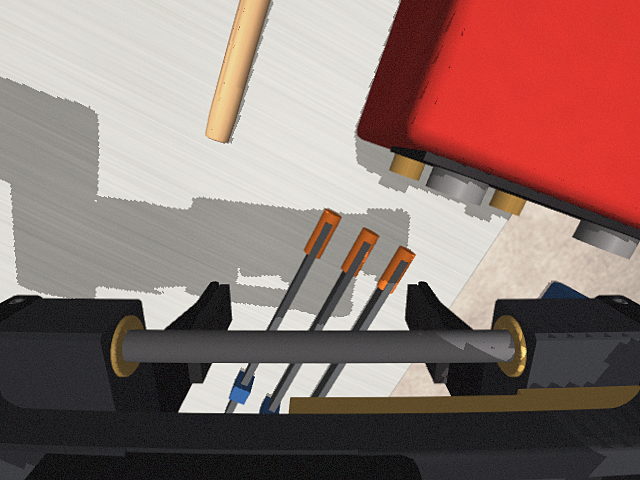

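Emit:
{"fn": "move_arm", "kwargs": {
  "commands": [
    [1, -150, 0, 0, 0],
    [1, -150, 0, 0, 0],
    [1, -150, 0, 0, 0],
    [1, -150, 0, 0, 0],
    [1, -150, 0, 0, 7],
    [1, -150, 0, 0, 14],
    [1, -150, 0, 0, 21],
    [1, -150, 0, 0, 28]
  ],
  "newtons": 20
}}

```text
time: 1.57
position: [0.2824, -0.5574, 0.3979]
tool_rot: [0.707, -0.009, -0.707, -0.009]
ft_force: [0.2, -0.4, -0.3]
grip_width: 0.0417
```

```bash
python3 -c "
from st import *
shift([40,-38,200])"
```

```text
t 1.57 tcp [ 0.2824 -0.5574  0.3979] tip box mm [-403.1 -437.5  372.9] F [ 0.2 -0.4 -0.3] g 0.0417 q [-1.28  0.4   1.23 -0.    1.51  0.32]
turn needed (tool rotvec deg) [73. -0. -0.]
shift to [40, -38, 200] [ 172.7 -511.7 -306.8]
```

Emit:
{"fn": "move_arm", "kwargs": {
  "commands": [
    [1, 0, -34, -20, 7],
    [1, 0, -68, -40, 14],
    [1, 0, -102, -60, 21],
    [1, 0, -136, -80, 28],
    [1, 0, -170, -100, 35],
    [1, 0, -204, -120, 42],
    [1, 0, -238, -140, 49],
    [1, 0, -272, -160, 56]
  ]
}}

```text
time: 2.23
position: [0.4459, -0.2913, 0.3978]
tool_rot: [0.624, -0.333, -0.624, -0.333]
ft_force: [0.5, -0.1, 0.1]
grip_width: 0.0007
```

```bash
python3 -c "
from st import *
shift([40,-38,180])"
```

```text
t 2.23 tcp [ 0.4459 -0.2913  0.3978] tip box mm [-174.3 -224.8  372.8] F [ 0.5 -0.1  0.1] g 0.0007 q [-0.79  0.25  1.45  0.    1.44  1.76]
turn needed (tool rotvec deg) [18.3 -0.   0. ]
shift to [40, -38, 180] [ 192.8 -262.1  110.1]
```

Emit:
{"fn": "move_arm", "kwargs": {
  "commands": [
    [1, 0, -35, 15, 2],
    [1, 0, -70, 30, 4],
    [1, 30, -105, 45, 6],
    [1, 65, -140, 60, 8],
    [1, 100, -175, 75, 8],
    [1, 130, -210, 90, 8],
    [1, 160, -240, 100, 8],
    [1, 193, -262, 110, 8]
  ]
}}

```text
time: 2.9
position: [0.5892, -0.0724, 0.2298]
tool_rot: [0.601, -0.373, -0.599, -0.374]
ft_force: [-0.3, -0.4, 0.1]
grip_width: 0.0005
```

```bash
python3 -c "
from st import *
shift([40,-38,110])
o=robot.get_obs()
for n in ['scene','wrist','top']:
    c=robot.camera(n); cv2.imwrite(f'pics/{n}1.png',c['image'][:,:,::-1])
    print(n,proj(c,b2w([.04,-.038,.1]),o))
"
```

```text
t 2.9 tcp [ 0.5892 -0.0724  0.2298] tip box mm [ 22.4 -52.3 204.8] F [-0.3 -0.4  0.1] g 0.0005 q [-0.31  0.5   1.53  0.    1.1   2.37]
turn needed (tool rotvec deg) [10.7 -0.1  0.1]
shift to [40, -38, 110] [ 94.8 -19.7  11. ]
scene [[289.83488163 235.46010051]]
wrist [[292.31857474 255.35577478]]
top [[356.60713133 245.44126312]]
```

View pics/wrist1.png

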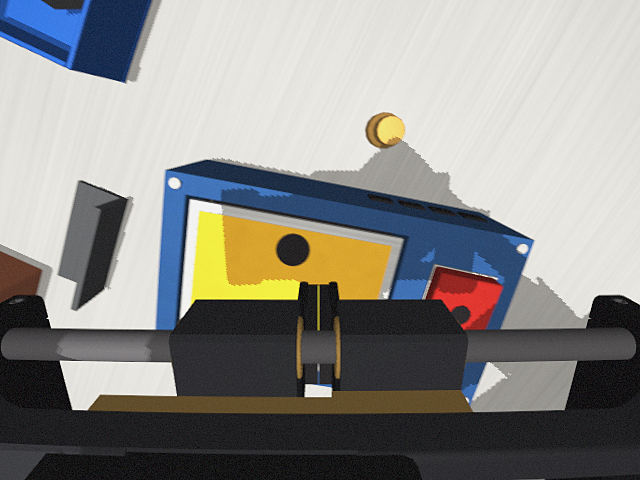

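View pics/scene1.png

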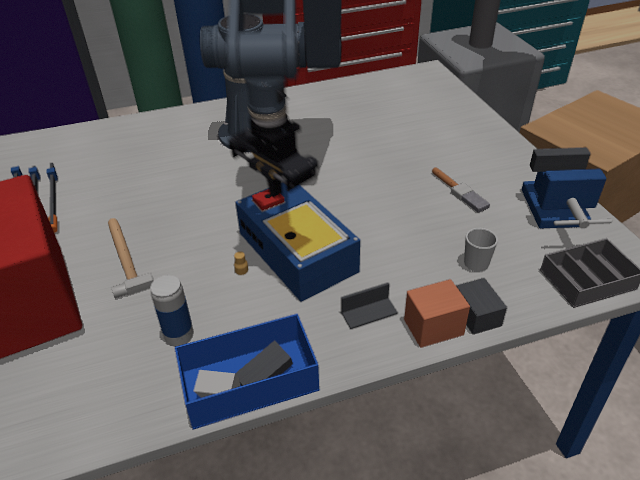

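The wrist view shows the dot at (292,249), with the prediction 6 px below it. The arm was still settling, so I'll re-measure now.

```bash
cat > dot.py <<'E'
from st import *
shift([40,-38,110])
o=robot.get_obs(); c=robot.camera('wrist')
p=proj(c,b2w([.04,-.038,.1]),o)[0]; print('pred',p)
u,v=p.astype(int); g=c['image'].max(2)
m=np.zeros_like(g); a,b=max(0,v-35),max(0,u-35); m[a:v+35,b:u+35]=(g[a:v+35,b:u+35]<60)
n,l,s,ce=cv2.connectedComponentsWithStats(m)
for i in range(1,n):
    if s[i,4]>200: w=atz(c,[ce[i]],.1,o)[0]; print(ce[i],s[i,4],w,1000*w2b(w))
E
python3 dot.py
```

```text
t 3.05 tcp [ 0.5866 -0.0718  0.2272] tip box mm [ 19.8 -50.9 202.2] F [-1.9 -0.1  0.4] g 0.0001 q [-0.31  0.51  1.54 -0.    1.1   2.37]
turn needed (tool rotvec deg) [10.8  0.2 -0.3]
shift to [40, -38, 110] [ 92.1 -22.7   8.5]
pred [288.11674764 253.29398564]
[287.83076923 251.86538462] 780 [ 0.60309961 -0.0548602   0.1       ] [ 40.40636432 -39.10393305 100.        ]
```

Emit:
{"fn": "move_arm", "kwargs": {
  "commands": [
    [1, 30, -10, 3, 0],
    [1, 60, -20, 7, 0],
    [1, 88, -23, 8, 0],
    [1, 88, -23, 8, 0],
    [1, 88, -23, 8, 0]
  ]
}}

```text
time: 3.52
position: [0.6046, -0.0579, 0.1428]
tool_rot: [-0.6, 0.374, 0.6, 0.374]
ft_force: [0.6, -0.2, 0.3]
grip_width: 0.0005
```

```bash
python3 dot.py
```

```text
t 3.52 tcp [ 0.6046 -0.0579  0.1428] tip box mm [ 41.  -42.5 117.8] F [ 0.6 -0.2  0.3] g 0.0005 q [-0.28  0.64  1.57 -0.    0.94  2.41]
turn needed (tool rotvec deg) [10.6  0.  -0. ]
shift to [40, -38, 110] [7.8 0.2 4.6]
pred [317.68160176 295.76537283]
[316.64       304.70119658] 2925 [ 0.60056654 -0.04883441  0.1       ] [ 39.57881945 -32.61997242 100.        ]
```

Emit:
{"fn": "move_arm", "kwargs": {
  "commands": [
    [1, 12, 0, 4, 0],
    [1, 20, 0, 4, 0],
    [1, 23, 0, 4, 0],
    [1, 25, 0, 4, 0],
    [1, 25, 0, 4, 0]
  ]
}}

```text
time: 3.98
position: [0.6041, -0.0539, 0.1183]
tool_rot: [0.601, -0.374, -0.599, -0.374]
ft_force: [0.6, -1.8, 2.2]
grip_width: 0.0002
```

```bash
python3 dot.py
```

```text
t 3.98 tcp [ 0.6041 -0.0539  0.1183] tip box mm [ 41.7 -38.5  93.3] F [ 0.6 -1.8  2.2] g 0.0002 q [-0.27  0.67  1.59 -0.    0.88  2.41]
turn needed (tool rotvec deg) [10.6 -0.1  0.1]
shift to [40, -38, 110] [-16.7   1.6   0.8]
pred [320.65274429 310.60275206]
[319.93870192 311.03936298] 3328 [ 0.60261541 -0.0535484   0.1       ] [ 40.29099488 -37.710391   100.        ]
```

Now I'm pressing about 7 mm with a 2 N contact. I'll push 2 to 3 mm more, then retreat quickly.

Emit:
{"fn": "move_arm", "kwargs": {
  "commands": [
    [1, 2, 0, 0, 0],
    [1, 3, 0, 0, 0],
    [1, 3, 0, 0, 0],
    [1, -38, 0, -5, 0],
    [1, -79, 0, -10, 0],
    [1, -120, 0, -15, 0],
    [1, -160, 0, -20, 0],
    [1, -180, 0, -25, 0]
  ]
}}

```text
time: 4.7
position: [0.6157, -0.076, 0.3029]
tool_rot: [0.603, -0.373, -0.598, -0.375]
ft_force: [1.1, -0.0, 1.0]
grip_width: 0.0003
```

Emit:
{"fn": "move_arm", "kwargs": {
  "commands": [
    [1, 0, 0, -20, 0],
    [1, 0, 0, -20, 0],
    [1, 0, 0, -20, 0],
    [1, 0, 0, -20, 0],
    [1, 0, 0, -20, 0],
    [1, 0, 0, -20, 0],
    [1, 0, 0, -20, 0],
    [1, 0, 0, -20, 0]
  ]
}}

```text
time: 5.37
position: [0.6227, -0.093, 0.2967]
tool_rot: [-0.6, 0.374, 0.601, 0.374]
ft_force: [0.7, -0.3, 0.3]
grip_width: 0.0007
```

```bash
cat > look.py <<'E'
from st import *
import sys
k=sys.argv[1]; o,_,_=report()
for n in sys.argv[2:]:
    c=robot.camera(n); im=c['image'][:,:,::-1]
    if n=='scene': im=cv2.resize(im[100:320,180:420],None,fx=2.7,fy=2.7,interpolation=cv2.INTER_CUBIC)
    if n=='top': im=cv2.resize(im[180:340,270:430],None,fx=3.7,fy=3.7,interpolation=cv2.INTER_CUBIC)
    cv2.imwrite(f'pics/{n}{k}.png',im)
E
python3 look.py 2 scene wrist
```

```text
t 5.37 tcp [ 0.6227 -0.093   0.2967] tip box mm [ 49.1 -81.1 271.7] F [ 0.7 -0.3  0.3] g 0.0007 q [-0.33  0.49  1.36  0.    1.29  2.36]
turn needed (tool rotvec deg) [10.7  0.  -0. ]
```

View pics/scene2.png

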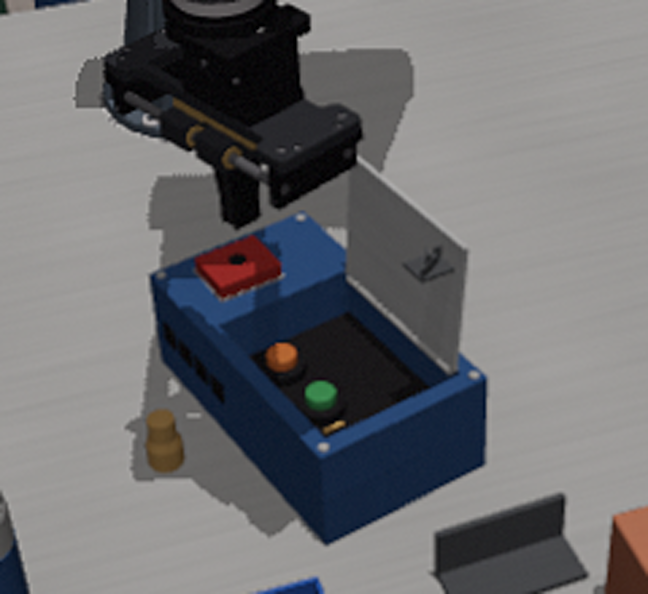

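View pics/wrist2.png

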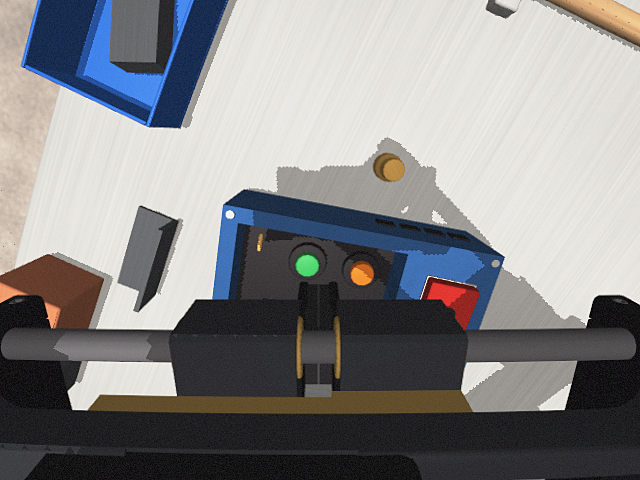

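The flap is wide open. The wrist view shows green at (306,265), at the box's +x end, and orange at (361,273). Next I'll measure green at z = 74 mm.

```bash
cat > btn.py <<'E'
from st import *
o,Rt,tip=report()
def find(n,o):
    c=robot.camera(n); hsv=cv2.cvtColor(c['image'],cv2.COLOR_RGB2HSV)
    for nm,lo,hi in [('green',(50,100,80),(80,255,255)),('orange',(8,160,120),(17,255,255))]:
        m=cv2.inRange(hsv,lo,hi)
        k,l,s,ce=cv2.connectedComponentsWithStats(m)
        for i in range(1,k):
            if s[i,4]>25:
                w=atz(c,[ce[i]],.074,o)[0]; b=1000*w2b(w)
                if abs(b[0]-40)<90 and abs(b[1])<60: print(n,nm,ce[i].round(1),s[i,4],b.round(1))
find('wrist',o); find('scene',None)
E
python3 btn.py
```

```text
t 5.47 tcp [ 0.6229 -0.0932  0.2969] tip box mm [ 49.2 -81.3 271.9] F [ 0.4  0.6 -1.1] g 0.0004 q [-0.33  0.49  1.36  0.    1.29  2.36]
turn needed (tool rotvec deg) [10.7  0.  -0. ]
wrist green [306.8 264.9] 433 [ 50.6 -26.6  74. ]
wrist orange [361.9 274. ] 409 [ -9.1 -27.3  74. ]
scene green [298.4 244.9] 78 [ 52.4 -24.9  74. ]
scene orange [285.  230.3] 51 [ -7.3 -23.2  74. ]
```

```bash
python3 -c "
from st import *
shift([51,-25,95])"
```

```text
t 5.57 tcp [ 0.6229 -0.0934  0.2971] tip box mm [ 49.2 -81.5 272.1] F [0.5 0.  0.5] g 0.0008 q [-0.33  0.49  1.36 -0.    1.29  2.36]
turn needed (tool rotvec deg) [10.6  0.  -0. ]
shift to [51, -25, 95] [177.1 -12.2  55.2]
```

Emit:
{"fn": "move_arm", "kwargs": {
  "commands": [
    [1, 15, -3, 25, 0],
    [1, 45, -8, 50, 0],
    [1, 80, -12, 55, 0],
    [1, 115, -12, 55, 0],
    [1, 145, -12, 55, 0],
    [1, 165, -12, 55, 0],
    [1, 177, -12, 55, 0],
    [1, 177, -12, 55, 0]
  ]
}}

```text
time: 6.23
position: [0.6078, -0.0384, 0.1174]
tool_rot: [-0.598, 0.374, 0.602, 0.373]
ft_force: [-0.0, 1.2, 0.8]
grip_width: 0.0008
```

```bash
python3 look.py 3 wrist scene; python3 btn.py; python3 -c "
from st import *
shift([51,-25,69])"
```

```text
t 6.23 tcp [ 0.6078 -0.0384  0.1174] tip box mm [ 49.2 -24.5  92.4] F [-0.   1.2  0.8] g 0.0008 q [-0.25  0.68  1.58  0.    0.9   2.44]
turn needed (tool rotvec deg) [10.6  0.2 -0.3]
t 6.33 tcp [ 0.6101 -0.0391  0.1206] tip box mm [ 51.4 -25.8  95.6] F [-0.3  0.6  1.2] g 0.0003 q [-0.25  0.67  1.57 -0.    0.9   2.44]
turn needed (tool rotvec deg) [10.6 -0.   0. ]
wrist green [319.6 274.6] 832 [ 51.4 -32.1  74. ]
wrist orange [424.8 290.9] 606 [ -7.8 -33.3  74. ]
scene green [298.3 244.9] 52 [ 52.2 -25.2  74. ]
t 6.43 tcp [ 0.6109 -0.0393  0.1219] tip box mm [ 52.2 -26.2  96.9] F [ 0.2  0.5 -0.1] g 0.0004 q [-0.25  0.67  1.57 -0.    0.9   2.44]
turn needed (tool rotvec deg) [10.6 -0.1  0.2]
shift to [51, -25, 69] [27.9  1.   1.5]
```

View pics/scene3.png

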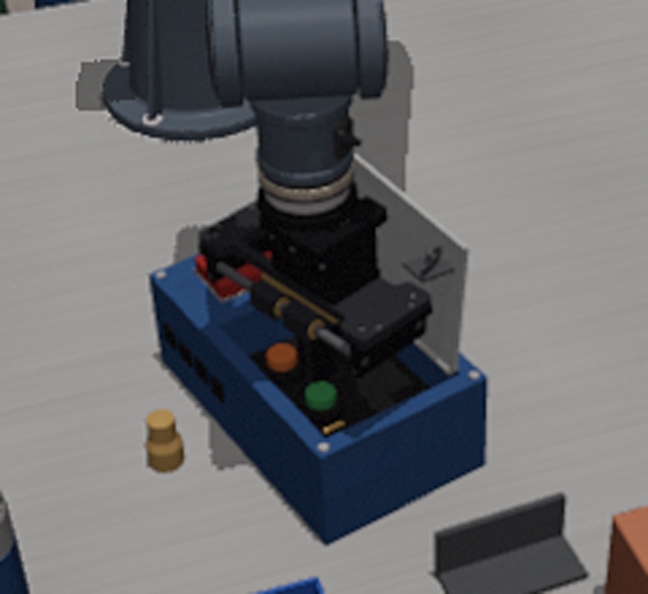

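View pics/wrist3.png

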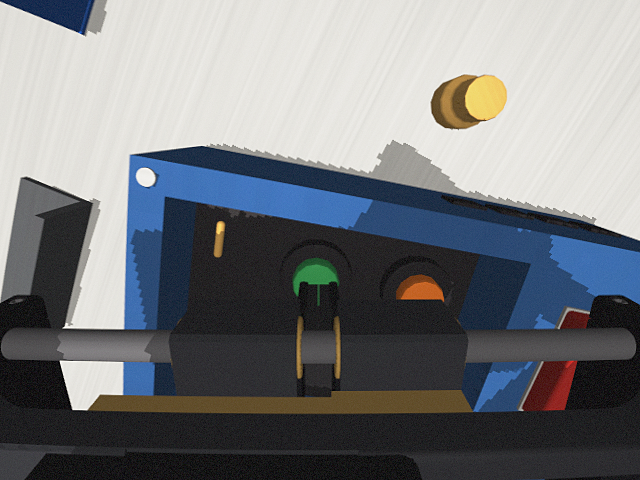

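Emit:
{"fn": "move_arm", "kwargs": {
  "commands": [
    [1, 15, 1, 1, 0],
    [1, 22, 1, 1, 0],
    [1, 26, 1, 1, 0],
    [1, 28, 1, 1, 0],
    [1, 30, 1, 1, 0],
    [1, 30, 1, 1, 0],
    [1, 30, 1, 1, 0]
  ]
}}

```text
time: 7.02
position: [0.6088, -0.0385, 0.0933]
tool_rot: [0.601, -0.374, -0.599, -0.374]
ft_force: [-3.2, 0.2, 15.0]
grip_width: 0.0006
```

```bash
python3 look.py 4 wrist scene
```

```text
t 7.02 tcp [ 0.6088 -0.0385  0.0933] tip box mm [ 50.3 -24.9  68.3] F [-3.2  0.2 15. ] g 0.0006 q [-0.25  0.71  1.59 -0.    0.84  2.44]
turn needed (tool rotvec deg) [10.7 -0.1  0.1]
```

View pics/wrist4.png

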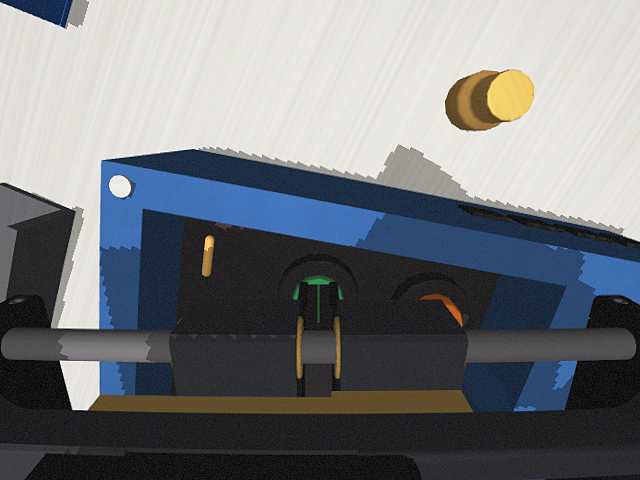

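View pics/scene4.png

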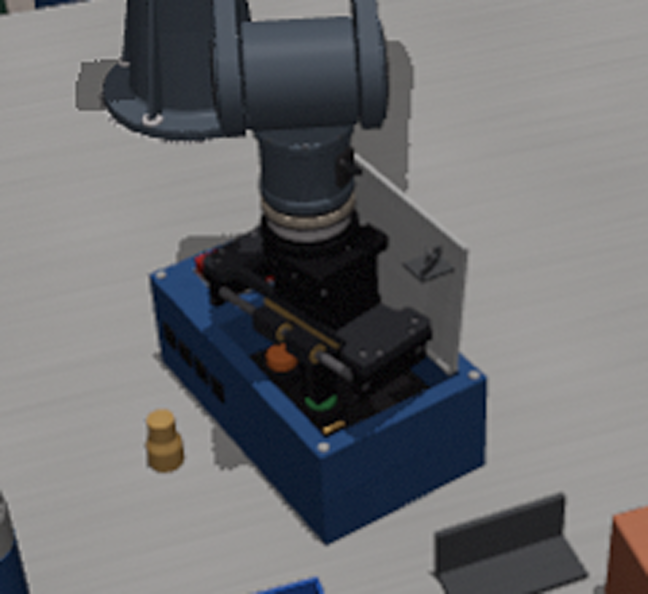

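Green bottomed out: 15 N, with the tip 5.7 mm below the button's rest height. I'm retreating straight up.

Emit:
{"fn": "move_arm", "kwargs": {
  "commands": [
    [1, -40, 0, 0, 0],
    [1, -80, 0, 0, 0],
    [1, -120, 0, 0, 0],
    [1, -160, 0, 0, 0],
    [1, -200, 0, 0, 0],
    [1, -220, 0, 0, 0],
    [1, -220, 0, 0, 0]
  ]
}}

```text
time: 7.7
position: [0.6112, -0.039, 0.3175]
tool_rot: [0.605, -0.372, -0.596, -0.375]
ft_force: [1.0, 0.1, 0.7]
grip_width: 0.0005
```

```bash
python3 look.py 5 scene; python3 -c "
from st import *
shift([40,110,285])"
```

```text
t 7.7 tcp [ 0.6112 -0.039   0.3175] tip box mm [ 52.7 -26.2 292.5] F [1.  0.1 0.7] g 0.0005 q [-0.25  0.44  1.39 -0.    1.3   2.44]
turn needed (tool rotvec deg) [10.6 -0.5  0.7]
t 7.75 tcp [ 0.6096 -0.0387  0.314 ] tip box mm [ 51.2 -25.3 289. ] F [ 0.3 -0.3 -1.1] g 0.0004 q [-0.25  0.44  1.39 -0.    1.3   2.44]
turn needed (tool rotvec deg) [10.6 -0.3  0.4]
shift to [40, 110, 285] [  3.4 -14.  135.1]
```

View pics/scene5.png

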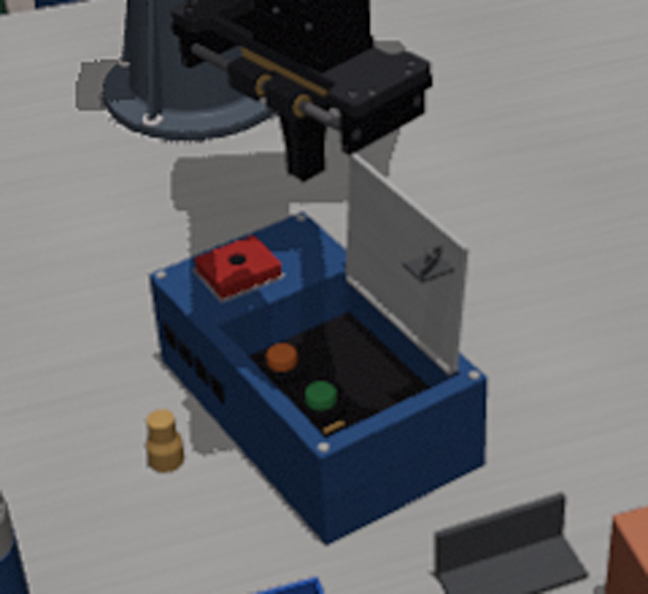

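Emit:
{"fn": "move_arm", "kwargs": {
  "commands": [
    [1, 0, -4, 35, 0],
    [1, 0, -8, 70, 0],
    [1, 0, -12, 105, 0],
    [1, 0, -14, 135, 0],
    [1, 0, -14, 135, 0],
    [1, 35, -14, 135, 0],
    [1, 70, -14, 135, 0],
    [1, 100, -14, 135, 0]
  ]
}}

```text
time: 8.42
position: [0.5598, 0.089, 0.2075]
tool_rot: [-0.6, 0.374, 0.601, 0.373]
ft_force: [0.1, -0.1, 0.1]
grip_width: 0.0007
```

```bash
python3 look.py 6 scene; python3 -c "
from st import *
shift([40,110,175])"
```

```text
t 8.42 tcp [0.5598 0.089  0.2075] tip box mm [ 37.1 111.1 182.5] F [ 0.1 -0.1  0.1] g 0.0007 q [-0.04  0.5   1.62 -0.    1.02  2.65]
turn needed (tool rotvec deg) [10.7  0.  -0.1]
t 8.47 tcp [0.5558 0.0888 0.2015] tip box mm [ 32.9 112.1 176.5] F [-0.7 -0.1 -3.7] g 0.0006 q [-0.04  0.51  1.63 -0.    1.02  2.65]
turn needed (tool rotvec deg) [10.6  0.3 -0.8]
shift to [40, 110, 175] [ 1.3 -6.6 -3.4]
```

View pics/scene6.png

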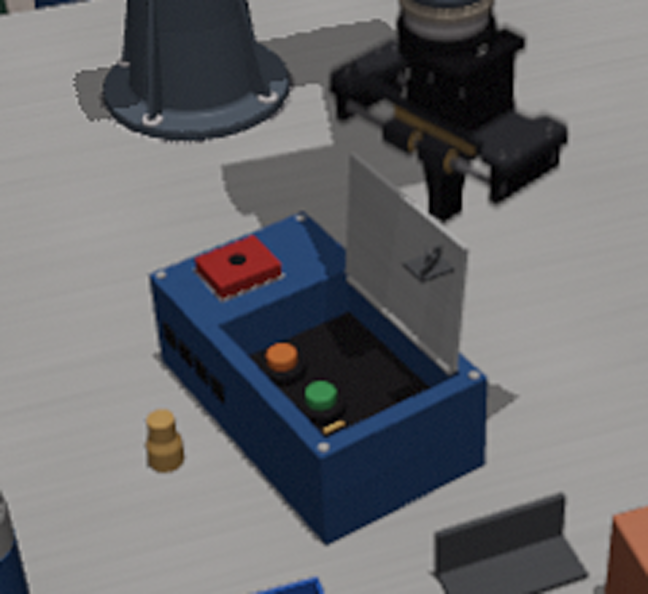

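```bash
cat > path.py <<'E'
from st import *
o,Rt,tip=report(); 
def path(L):
    for x,d,h in L:
        dd=b2w(np.array([x,62-d,98+h])/1000)-tip; print((x,d,h),(1000*Rt.T@dd).round(0))
E
python3 -c "
from path import *
path([(40,-25,78),(40,-5,78),(40,12,78),(40,28,76),(40,44,70),(40,58,61),(40,70,50),(40,80,40),(40,90,28),(40,96,18),(40,100,9),(40,100,2)])"
```

```text
t 8.47 tcp [0.5558 0.0888 0.2015] tip box mm [ 32.9 112.1 176.5] F [-0.7 -0.1 -3.7] g 0.0006 q [-0.04  0.51  1.63 -0.    1.02  2.65]
turn needed (tool rotvec deg) [10.6  0.3 -0.8]
(40, -25, 78) [  0.  -2. -26.]
(40, -5, 78) [  0.   1. -46.]
(40, 12, 78) [  0.   4. -62.]
(40, 28, 76) [  2.   7. -78.]
(40, 44, 70) [  8.  10. -94.]
(40, 58, 61) [  17.   13. -108.]
(40, 70, 50) [  28.   15. -120.]
(40, 80, 40) [  38.   16. -129.]
(40, 90, 28) [  50.   18. -139.]
(40, 96, 18) [  60.   19. -145.]
(40, 100, 9) [  69.   20. -149.]
(40, 100, 2) [  76.   20. -149.]
```

Emit:
{"fn": "move_arm", "kwargs": {
  "commands": [
    [1, 0, -2, -16, 0],
    [1, 0, -1, -32, 0],
    [1, 0, 1, -46, 0],
    [1, 0, 3, -56, 0],
    [1, 0, 4, -62, 0],
    [1, 0, 4, -62, 0]
  ]
}}

```text
time: 8.97
position: [0.5859, 0.0297, 0.211]
tool_rot: [0.6, -0.374, -0.599, -0.375]
ft_force: [0.5, 0.5, 1.1]
grip_width: 0.0004
```

```bash
python3 look.py 7 scene;python3 -c "
from path import *
path([(40,12,78),(40,28,76),(40,44,70),(40,58,61),(40,70,50),(40,80,40),(40,90,28),(40,96,18),(40,100,9),(40,100,2)])"
```

```text
t 8.97 tcp [0.5859 0.0297 0.211 ] tip box mm [ 46.5  46.9 186. ] F [0.5 0.5 1.1] g 0.0004 q [-0.14  0.52  1.57 -0.    1.05  2.55]
turn needed (tool rotvec deg) [10.5 -0.1  0.1]
t 9.02 tcp [0.5856 0.0305 0.211 ] tip box mm [ 46.4  47.8 186. ] F [-0.3  0.7  0.9] g 0.0005 q [-0.14  0.52  1.57 -0.    1.05  2.55]
turn needed (tool rotvec deg) [10.5 -0.1  0.1]
(40, 12, 78) [10.  6.  3.]
(40, 28, 76) [ 12.   9. -12.]
(40, 44, 70) [ 18.  12. -28.]
(40, 58, 61) [ 27.  14. -42.]
(40, 70, 50) [ 38.  17. -54.]
(40, 80, 40) [ 48.  18. -63.]
(40, 90, 28) [ 60.  20. -73.]
(40, 96, 18) [ 70.  21. -79.]
(40, 100, 9) [ 79.  22. -83.]
(40, 100, 2) [ 86.  22. -83.]
```

View pics/scene7.png

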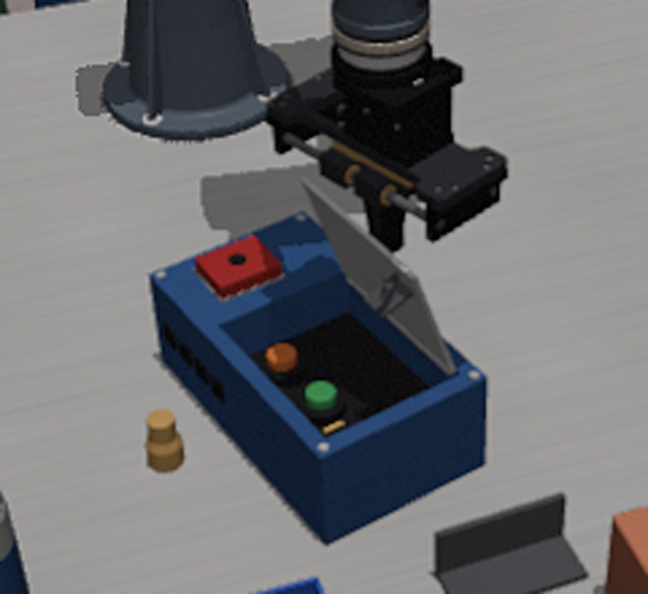

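The flap is following the fingers. I'll continue along the arc.

Emit:
{"fn": "move_arm", "kwargs": {
  "commands": [
    [1, 7, 8, -12, 0],
    [1, 18, 12, -28, 0],
    [1, 27, 14, -42, 0],
    [1, 38, 17, -54, 0],
    [1, 48, 18, -63, 0],
    [1, 57, 19, -70, 0],
    [1, 63, 20, -75, 0],
    [1, 70, 21, -79, 0]
  ]
}}

```text
time: 9.68
position: [0.601, -0.0491, 0.1393]
tool_rot: [-0.6, 0.374, 0.6, 0.374]
ft_force: [0.2, 2.5, 2.9]
grip_width: 0.0006
```

```bash
python3 look.py 8 scene;python3 -c "
from path import *
path([(40,100,9),(40,100,2),(40,100,-5),(40,100,-9)])"
```

```text
t 9.68 tcp [ 0.601  -0.0491  0.1393] tip box mm [ 39.9 -33.  114.3] F [0.2 2.5 2.9] g 0.0006 q [-0.27  0.64  1.58 -0.    0.92  2.42]
turn needed (tool rotvec deg) [10.6  0.  -0. ]
t 9.73 tcp [ 0.6008 -0.0497  0.1382] tip box mm [ 39.6 -33.5 113.2] F [ 1.4 -0.2  1.5] g 0.0004 q [-0.27  0.64  1.58 -0.    0.92  2.42]
turn needed (tool rotvec deg) [10.6  0.  -0.1]
(40, 100, 9) [ 6.  0. -5.]
(40, 100, 2) [13.  0. -5.]
(40, 100, -5) [20.  0. -5.]
(40, 100, -9) [24.  0. -5.]
```

View pics/scene8.png

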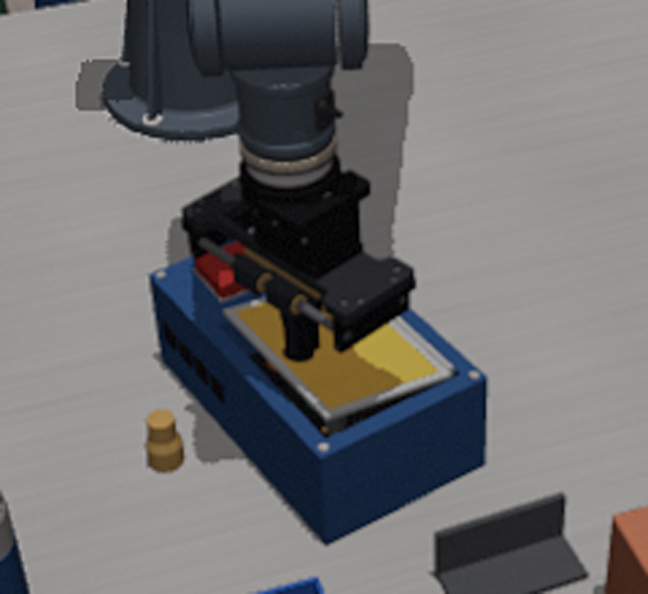

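Emit:
{"fn": "move_arm", "kwargs": {
  "commands": [
    [1, 6, 0, -4, 0],
    [1, 13, 0, -5, 0],
    [1, 18, 0, -5, 0],
    [1, 21, 0, -5, 0],
    [1, 24, 0, -5, 0],
    [1, 25, 0, -5, 0],
    [1, 25, 0, -5, 0]
  ]
}}

```text
time: 10.32
position: [0.6044, -0.0533, 0.1173]
tool_rot: [0.601, -0.373, -0.599, -0.374]
ft_force: [-1.1, 0.5, 12.6]
grip_width: 0.0004
```

```bash
python3 -c "
from path import *"
```

```text
t 10.32 tcp [ 0.6044 -0.0533  0.1173] tip box mm [ 42.1 -38.   92.3] F [-1.1  0.5 12.6] g 0.0004 q [-0.27  0.67  1.59 -0.    0.88  2.41]
turn needed (tool rotvec deg) [10.7 -0.1  0.1]
```

12.6 N at a tip height of 92.3 mm means it's at the inner stop. Releasing now.

Emit:
{"fn": "move_arm", "kwargs": {
  "commands": [
    [1, -5, 0, 0, 0],
    [1, -12, 0, 0, 0],
    [1, -25, 0, 0, 0],
    [1, -60, 0, 0, 0],
    [1, -100, 0, 0, 0],
    [1, -140, 0, 0, 0],
    [1, -170, 0, 0, 0],
    [1, -170, 0, 0, 0]
  ]
}}

```text
time: 10.98
position: [0.6067, -0.0541, 0.2926]
tool_rot: [0.605, -0.372, -0.595, -0.375]
ft_force: [0.9, -0.1, 0.4]
grip_width: 0.0001
```

Emit:
{"fn": "move_arm", "kwargs": {
  "commands": [
    [1, -40, 0, 20, 0],
    [1, -40, 0, 40, 0],
    [1, -40, 0, 60, 0],
    [1, -40, 0, 60, 0],
    [1, -40, 0, 60, 0],
    [1, -40, 0, 60, 0],
    [1, -40, 0, 60, 0],
    [1, -40, 0, 60, 0]
  ]
}}

```text
time: 11.65
position: [0.577, -0.0001, 0.3245]
tool_rot: [-0.6, 0.374, 0.6, 0.374]
ft_force: [-0.4, -0.5, 0.0]
grip_width: 0.0006
```

```bash
python3 look.py 9 scene wrist; python3 dot.py
```

```text
t 11.65 tcp [ 5.770e-01 -1.000e-04  3.245e-01] tip box mm [ 29.9  20.6 299.5] F [-0.4 -0.5  0. ] g 0.0006 q [-0.19  0.38  1.46 -0.    1.3   2.49]
turn needed (tool rotvec deg) [10.6  0.  -0. ]
t 11.75 tcp [0.5769 0.     0.3247] tip box mm [ 29.9  20.8 299.7] F [ 0.4  0.5 -1.1] g 0.0005 q [-0.19  0.38  1.46 -0.    1.3   2.49]
turn needed (tool rotvec deg) [10.6  0.  -0. ]
shift to [40, -38, 110] [189.7   0.7 -59.7]
pred [318.49091935 155.42241607]
```

View pics/scene9.png

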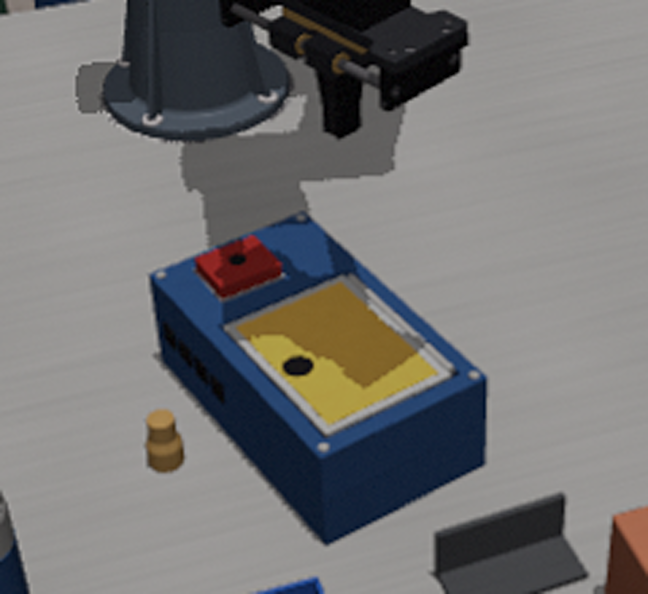

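View pics/wrist9.png

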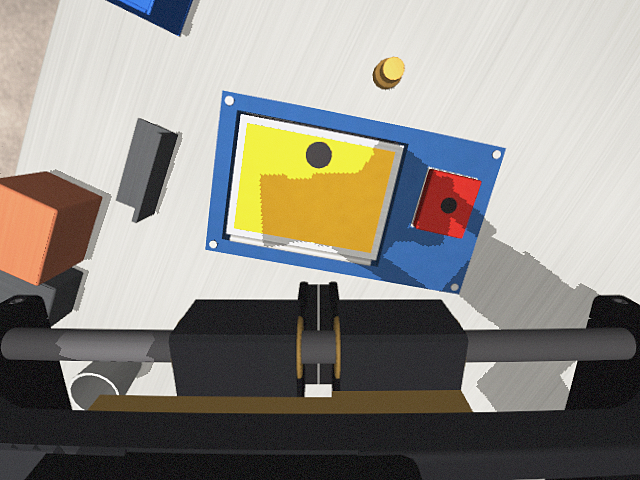

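The flap is flush: the dot is at (318,155) and the prediction for flush is (318,155). It's still shut 1.3 s after release, and the arm is clear. I'm handing in.

```bash
python3 -c "
from st import *
report(); print(robot.hand_in())"
```

```text
t 11.8 tcp [5.769e-01 1.000e-04 3.248e-01] tip box mm [ 29.8  20.9 299.8] F [-0.7 -0.6  0.2] g 0.0002 q [-0.19  0.38  1.46 -0.    1.3   2.49]
turn needed (tool rotvec deg) [10.6  0.  -0. ]
the job is handed in; nothing more can be done
None
```

The whole sequence is done, and I handed the job in at about 11.8 s of the 64 s; `hand_in` returns no verdict.

- **Flap open:** I pressed the dot with the closed fingertips and let go, and the camera showed the flap upright.
- **Green reset button:** I pressed it to its stop. The force reached 15 N, and the tip was about 5.7 mm below where the button rests. It was up again after I backed off.
- **Flap shut:** I pushed the flap round from behind and pressed the dot to the inner stop, at 12.6 N. The flap stayed shut for more than a second after I let go. In the last wrist picture the dot was at (318,155), which is where it should be with the flap flush.
- **Other things:** I pressed only green. Orange is under the shut flap now, but it looked up in the last picture before I closed it. In the last pictures, the magnet, nozzle and angle iron looked unmoved. I did not measure them or look again at the hammer, brush and spray can, but the arm touched only the box.
- **Arm at hand-in:** the fingertips were about 200 mm above the box, touching nothing.

One check was incomplete: the automatic dot search found nothing in the final wrist picture. I read the dot's position by eye instead. No other check failed or disagreed.

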